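# Wind down the pastry slab's screw foot and lock it

## Robot

A 6-joint arm with a two-finger parallel gripper is mounted at the origin on the work surface. World frame = base frame: x ahead of the robot, y to its left, z up, the work surface at z = 0. Lengths are in m, angles in degrees, forces in N, time in s.
With the tool pointing down it reaches from about 0.4 to 0.825 m from the base axis. Payload 7 kg.
Tool frame: the origin (TCP) lies between the finger pads; the fingertips stand 22 mm ahead of it and the grasp point (between the pads) lies 3 mm ahead of it; z points along the fingers, y is the line along which they close (so a half turn about z gives the same grasp; the last joint's range is limited). The gripper opens to 88 mm and grips with 3 to 60 N. Pads are 19 mm wide; open, the fingers measure 130 mm over their backs; the gripper's body (78 mm by 193 mm) begins 47 mm behind the grasp point.
Start: joints at [-59.639, 20.546, 0.682, 0, -70.136, -16.507], TCP at [0.162, -0.655, 0.249] pointing down, gripper open.
Joint ranges: [-176.03, 176.03], [-82.01, 121.73], [-58.28, 71.71], [-173.87, 95.51], [-174.79, -0.11], [-173.66, 173.66]. Speed limits (degrees/s): [136.94, 136.94, 172.46, 180, 180, 180].

## Interface

Orientations are given as [roll, pitch, yaw] about the fixed x, y, z axes, in that order (R = Rz(yaw) Ry(pitch) Rx(roll)).
In Python, from plant import ctrl gives the robot as it stands.
- The arm moves only by the tool apply_moves, never from a script. Its argument "targets" is a list of rows, each an object with "travel": the shift along the tool's x, y, z in mm, a list of three; "roll": the turn about the tool's z in degrees; "jaw": the finger opening in mm, from 0 to 87.6. In form: [{"travel": [tx, ty, tz], "roll": roll, "jaw": jaw}, ...]. A call has 1 to 10 rows; each row shifts and turns the commanded pose from where the row before left it, along the tool's axes as they then stand; what a row does not reach is not made up. A row lasts 1/10 s, in which the tool goes at most 50 mm and 8.59 degrees, less where a joint would pass 70% of its speed; a pose out of reach is approached as far as the arm can. A call with a gripper value outside its range is refused whole. The fingers move at their own pace and stop on an object; the grip force is fixed at half the most. Time passes only in rows, so rows that do not move let the fingers close. It gives the time, the measured TCP pose, the force, the opening and the grip force at its end, in the units of the state.
- ctrl.get_obs(): the state, without advancing time (a new reading comes with each control period).
- ctrl.snapshot(name): name is "scene" or "top" or "wrist"; returns the picture (480x640x3 uint8, red, green, blue); there is no depth.
- ctrl.calibration(name): a dict with "K" (3x3 intrinsics, pixels), "extrinsics" (4x4, takes a point from camera to world coordinates); the wrist camera has in their place "hand_eye" (4x4, takes a point from camera to tool coordinates, whose origin is the TCP and whose axes are the flange's). Camera axes: x right, y down, z forward; pixel columns grow to the right and rows downward; lengths in m; the calibration is good to about 2 mm. The wrist camera is an equidistant fisheye: a pixel r from the principal point sees the ray r / f radians off the axis. A picture is of the moment at which its call begins: read the wrist's pose just before it. calibration takes no time and is no camera call.
- ctrl.close_job(): hands the job in; it is judged then, once.
The state is a dict: "clock": time; "joint_pos": joint angles; "qvel": joint speeds; "tau": joint torques, N m; "tool_pos": TCP position; "orientation": TCP orientation; "force": force on the tool from outside, world axes, zero at the start; "moment": the same for the moment, N m; "opening": finger opening in m; "gripper_force": force on a finger pad.
Only numpy, scipy, OpenCV 4.12 (cv2) and the standard library are available. Lean on these libraries where they do the work, as an engineer would, in place of code of your own. Each camera call takes 0.05 s, during which the arm holds its last target. There are 200 camera calls.

## Task

The marble pastry slab still hangs unsupported at the corner with the screw foot: turn the foot's cross handle clockwise (seen from above) until its rubber pad just touches the counter, without lifting, tilting or shifting the slab. Then swing the red clamp lever all the way round until it lies along the slab's front rail, so that the foot is locked. Leave the glass bowl, the carrots, the oil bottle and the pepper mill where they stand, and let go of everything.

Things in the scene. Friction and masses are not known exactly. Their poses are not given: they have to be found in the camera images.
- counter: the grey concrete counter, its top at height 0; fixed
- stand: marble slab 240 x 400 x 20 mm (own x by y; top 82 mm above the counter) on a steel tube frame, with a 20 mm upstand along its back (+x) and right (-y) edges; about 7 kg, loose on three fixed rubber feet. Origin on the counter under the slab's centre, z up; the front rail (outer face at x = -120 mm) looks roughly to the robot
- pad: soft rubber pad of the adjustable fourth foot, 36 mm across, 20 mm high, under a clamp lug 160 mm before (-x) and 130 mm left (+y) of the stand's origin. Origin: centre of its underside, so its height above the counter's is the gap (4 to 12 mm at first). A turn of the cross handle is 5 mm, clockwise from above is down. After touching it squashes by up to 4 mm (2 N per mm), then the slab lifts
- hub (a point): centre of the cross handle, on the screw's axis at the height of its spokes, 123 mm above the underside of the unsquashed pad: black hub 30 mm across, 14 mm below to 10 mm above this point, with four steel spokes 10 mm thick at right angles, each ending in a 17 mm ball. About 1.5 N at a spoke's end turns it; it does not coast
- spoke_end (a point): centre of the yellow ball at the end of one spoke of the cross handle, 50 mm from the hub's axis (the other three balls are black); it turns with the handle
- lock_lever (a joint): angle of the red clamp lever about its upright pivot: 0 = open, sticking straight out from the front rail along the stand's -x; grows anticlockwise seen from above; 1.57 = locked, against its stop, lying along the front rail and pointing to the stand's -y. Starts between 0 and 0.5, stays where it is left, about 1.5 N at its end turns it
- lever_pivot (a point): the lever's pivot on the clamp lug (206 mm before and 154 mm left of the stand's origin), at the lever's mid-height, 92 mm above the counter
- lever_end (a point): the round end of the red lever, 90 mm from its pivot; the lever is 11 mm wide (16 mm at the end) and 14 mm high, from 85 to 99 mm above the counter
- bowl_rim (a point): centre of the mouth of the glass mixing bowl with carrots in it, which stands loose on the slab: 230 mm across at the rim and 115 mm high (rim 197 mm above the counter), 104 mm across at the base
- carrots_mid (a point): middle of a tied bunch of carrots lying on the counter, 170 x 68 x 24 mm, point half-way up
- bottle_mid (a point): amber oil bottle standing loose on the counter, 62 mm across, 225 mm high; point on its axis 100 mm above its base
- mill_mid (a point): dark wooden pepper mill standing loose on the counter, 58 mm across, 190 mm high; point on its axis half-way up

How it is judged (in metres and radians):
On the way, in this order (a step that is already met when the one before it is completed fails the run):
1. the rubber pad of the screw foot touches the counter, the slab not lifted, the clamp lever still open (contact force between pad and counter above 0.5 N and angle between stand's own z axis and vertical below 0.008 rad and value of joint lock_lever below 0.9 rad), for 0.2 s.
2. the clamp lever is swung to its locked position (value of joint lock_lever above 1.4 rad), for 0.2 s.
At the end, for the whole second after the job is handed in: Pad on the counter (over 0.5 N), slab tilted under 0.008 rad (corner lifted under 1.5 mm), lever beyond 1.4 rad, stand at rest within 20 mm of where it stood, bowl, carrots, bottle and mill within 30 mm of where they stood (contact force between pad and counter above 0.5 N and angle between stand's own z axis and vertical below 0.008 rad and value of joint lock_lever above 1.4 rad and distance of stand from where it was at the start of the episode below 0.02 m and linear speed of stand below 0.02 m/s and distance of each of bowl_rim, carrots_mid, bottle_mid, mill_mid from where it was at the start of the episode below 0.03 m); the robot touches nothing.
It fails at once if the slab is lifted or tipped: tilted more than 0.02 rad (about 3.5 mm at the foot) (angle between stand's own z axis and vertical above 0.02 rad).
It fails at once if the stand is shoved more than 25 mm (distance of stand from where it was at the start of the episode above 0.025 m).
It fails at once if the bowl, the carrots, the bottle or the mill is knocked (moved more than 40 mm) (distance of any of bowl_rim, carrots_mid, bottle_mid, mill_mid from where it was at the start of the episode above 0.04 m).
It also fails if it takes over 72 s, if anything falls off the work surface, if the arm or the gripper's body presses on something with over 40 N, if the wrist force passes 120 N, or if a joint passes its speed limit or range.

## Working session

There is one attempt and no reset: what is moved stays moved. The work goes in short steps, Python scripts to look and compute and a tool call to move; the robot and the scene stay as the last step left them, time stands still between calls to the robot, and variables do not carry over. Pictures are saved under pics/ and viewed, at most 10 in all, crops included, and the job is handed in when it is done.

Besides the shell and the picture viewer there is one more tool, called after "Call:" as a command line: name --argument value ..., lists and objects as JSON in quotes. apply_moves: Moves the arm, as the interface text tells. Its arguments: {"type":"object","properties":{"targets":{"type":"array","items":{"type":"object","properties":{"travel":{"type":"array","items":{"type":"number"}},"roll":{"type":"number"},"jaw":{"type":"number"}}}}},"required":["targets"]}

```bash
mkdir -p pics; ls; python3 - <<'E'
from plant import ctrl
import cv2
for n in ("scene","top"):
    im=ctrl.snapshot(n); cv2.imwrite(f"pics/{n}0.png",im[:,:,::-1])
    c=ctrl.calibration(n); print(n,c["K"].round(1).tolist(),c["extrinsics"].round(4).tolist())
c=ctrl.calibration("wrist");print({k:(v.round(4).tolist() if hasattr(v,'round') else v) for k,v in c.items()})
o=ctrl.get_obs();print(o)
E
```

```text
pics
scene [[577.8, 0.0, 318.8], [0.0, 577.8, 242.9], [0.0, 0.0, 1.0]] [[-0.8964, 0.2516, -0.365, 0.9506], [0.4427, 0.5509, -0.7075, 0.7147], [0.0231, -0.7958, -0.6052, 0.7649], [0.0, 0.0, 0.0, 1.0]]
top [[500.3, 0.0, 319.2], [0.0, 500.3, 230.4], [0.0, 0.0, 1.0]] [[0.0041, -0.9846, 0.175, 0.3841], [-0.9998, -0.0003, 0.0218, -0.0302], [-0.0214, -0.1751, -0.9843, 1.0401], [0.0, 0.0, 0.0, 1.0]]
{'K': [[371.6483, 0.0, 319.6553], [0.0, 371.6483, 235.4726], [0.0, 0.0, 1.0]], 'hand_eye': [[0.0003, -0.9658, -0.2595, 0.0692], [1.0, 0.0003, -0.0, 0.0012], [0.0001, -0.2595, 0.9658, -0.1362], [0.0, 0.0, 0.0, 1.0]]}
{'clock': 0.1, 'joint_pos': array([-5.96380236e+01,  2.05874936e+01,  6.38307946e-01, -1.87226537e-02,
       -7.01345074e+01, -1.65060697e+01]), 'qvel': array([-0.01268714, -0.09444327,  0.11149271,  0.03330652,  0.03329179,
        0.07287659]), 'tau': array([-6.90036304e-04, -5.84159982e+01,  2.93753707e+01,  7.01567486e+00,
        1.02240464e-02, -6.05312903e-05]), 'tool_pos': array([ 0.16152494, -0.65497058,  0.24770597]), 'orientation': array([ 1.79914755e+02, -6.90493570e-03, -1.66150463e+02]), 'force': array([-1.33544752,  0.16183708,  0.06074701]), 'moment': array([-0.02310314,  0.00261086,  0.02125393]), 'gripper_force': 0.0, 'opening': 0.08746368936792454}
```

View pics/scene0.png

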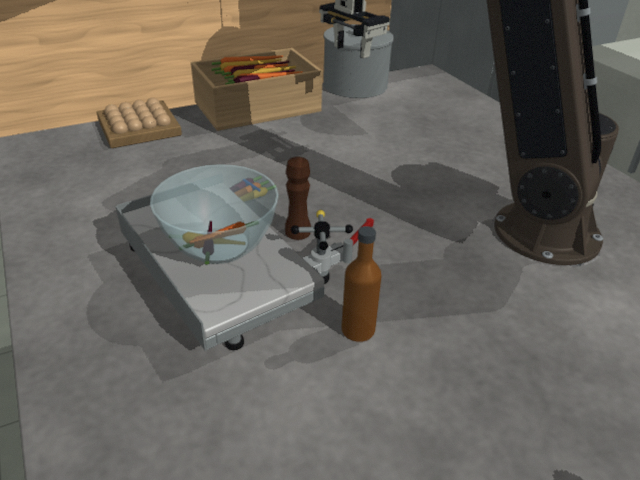

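View pics/top0.png

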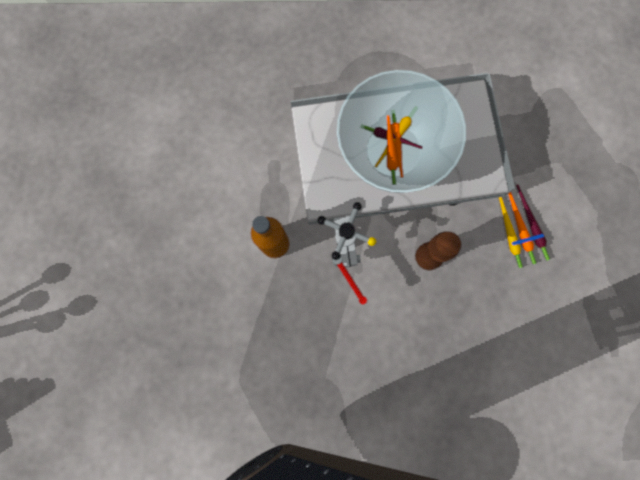

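Scene view: hub near (322,230), yellow ball (321,213), red lever (365,230), bottle (361,290), mill (298,200). Top view: hub (347,231), yellow ball (372,242), lever (341,264) to (363,300), bottle (270,237), mill (435,250) and bowl (402,130).

```bash
cat > h.py <<'E'
from plant import ctrl
import numpy as np, cv2
def ray(n,p,T=None):
    c=ctrl.calibration(n);K=c["K"];x=(p[0]-K[0,2])/K[0,0];y=(p[1]-K[1,2])/K[1,1]
    if n=="wrist":
        r=np.hypot(x,y);d=np.array([x/r*np.sin(r),y/r*np.sin(r),np.cos(r)]);E=T@c["hand_eye"]
    else: d=np.array([x,y,1]);E=c["extrinsics"]
    d=E[:3,:3]@d;return E[:3,3],d/np.linalg.norm(d)
def plane(n,p,z,T=None):
    o,d=ray(n,p,T);return o+d*(z-o[2])/d[2]
def tri(*rs):
    A=sum(np.eye(3)-np.outer(d,d) for o,d in rs);b=sum((np.eye(3)-np.outer(d,d))@o for o,d in rs)
    X=np.linalg.solve(A,b);return X,[np.linalg.norm(np.cross(X-o,d)) for o,d in rs]
def T():
    from scipy.spatial.transform import Rotation as R
    o=ctrl.get_obs();M=np.eye(4);M[:3,:3]=R.from_euler("xyz",o["orientation"],degrees=True).as_matrix();M[:3,3]=o["tool_pos"];return M
def mask(im,kind):
    h=cv2.cvtColor(im,cv2.COLOR_RGB2HSV)
    lo,hi={"yellow":((24,150,120),(33,255,255)),"red":((0,200,110),(4,255,255)),"black":((0,0,0),(180,255,45))}[kind]
    return cv2.inRange(h,lo,hi)
def blobs(im,kind,box,amin=8):
    x0,y0,x1,y1=box;m=mask(im,kind)[y0:y1,x0:x1]
    n,l,s,c=cv2.connectedComponentsWithStats(m)
    return [(s[i,4],c[i]+[x0,y0],s[i,:4]+[x0,y0,0,0]) for i in range(1,n) if s[i,4]>=amin],m
E
python3 - <<'E'
from h import *
np.set_printoptions(precision=4,suppress=True)
t=cv2.imread("pics/top0.png")[:,:,::-1].copy();s=cv2.imread("pics/scene0.png")[:,:,::-1].copy()
for n,im,box in(("top",t,(310,195,385,310)),("scene",s,(285,200,380,285))):
    for k in("yellow","red","black"): print(n,k,[(int(a),c.round(1).tolist(),b.tolist()) for a,c,b in blobs(im,k,box,5)[0]])
crop=cv2.resize(t[60:320,230:560],None,fx=2.4,fy=2.2,interpolation=cv2.INTER_CUBIC) 
crop2=cv2.resize(s[200:300,270:390],None,fx=6,fy=6,interpolation=cv2.INTER_CUBIC)
cv2.imwrite("pics/s1.png",crop2[:,:,::-1])
for nm,p,z in(("slabFL",(308,218),.082),("slabFR",(513,191),.082),("slabBL",(292,103),.102),("slabBR",(489,76),.102),("bowl",(402,130.5),.197),("bowlL",(337,132),.197),("bowlR",(466,132),.197),("bottlecap",(261,224),.225),("mill",(445,245),.18),("hub",(347,231),.14),("yel",(372,242),.13),("levend",(363,300),.092)):
    print(nm,plane("top",p,z))
E
```

```text
top yellow [(57, [371.5, 241.1], [368, 237, 8, 9])]
top red [(171, [352.1, 283.7], [338, 264, 28, 39])]
top black [(29, [357.4, 205.4], [354, 203, 7, 6]), (40, [320.8, 219.9], [318, 217, 7, 7]), (162, [346.8, 230.2], [340, 223, 15, 16]), (37, [335.7, 255.2], [333, 252, 7, 7])]
scene yellow [(23, [319.9, 212.3], [317, 210, 7, 5])]
scene red [(27, [369.5, 221.8], [367, 219, 6, 7]), (18, [354.7, 236.6], [352, 233, 5, 8])]
scene black [(271, [291.1, 220.7], [285, 200, 14, 38]), (192, [321.2, 229.0], [314, 222, 16, 18]), (46, [348.5, 228.6], [345, 225, 8, 8]), (34, [361.2, 238.2], [359, 234, 7, 8]), (70, [322.2, 245.4], [317, 242, 11, 8]), (33, [326.0, 278.3], [323, 274, 6, 10])]
slabFL [0.5791 0.0131 0.082 ]
slabFR [ 0.6329 -0.3878  0.082 ]
slabBL [0.8094 0.0461 0.102 ]
slabBR [ 0.8647 -0.3477  0.102 ]
bowl [ 0.7135 -0.1572  0.197 ]
bowlL [ 0.7112 -0.0423  0.197 ]
bowlR [ 0.7103 -0.2695  0.197 ]
bottlecap [0.5398 0.0848 0.225 ]
mill [ 0.5115 -0.2286  0.18  ]
hub [ 0.5431 -0.061   0.14  ]
yel [ 0.5244 -0.107   0.13  ]
levend [ 0.4202 -0.0918  0.092 ]
```

View pics/s1.png

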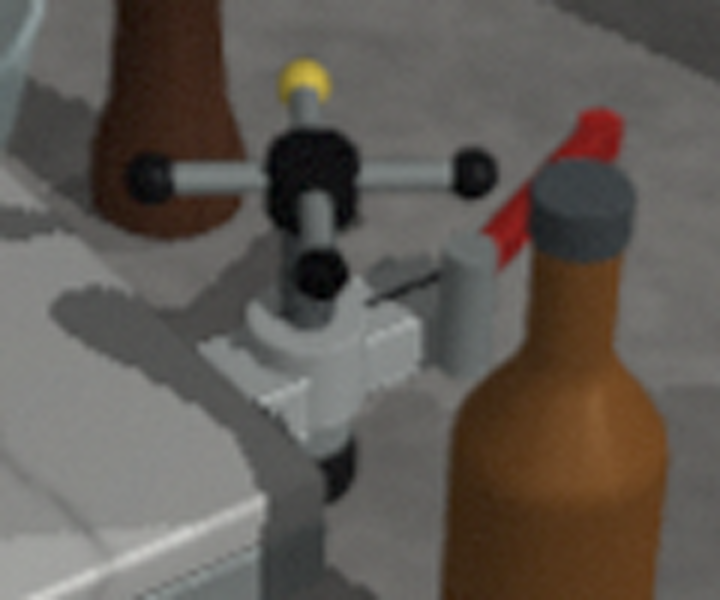

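The crop shows the handle with its yellow ball pointing away from the camera (full-frame 320,213). Black balls are at about (295,229), (322,245) and (348,229), the lever pivot cylinder at (348,240), and the lever runs behind the bottle cap.

```bash
python3 - <<'E'
from h import *
np.set_printoptions(precision=4,suppress=True)
P=[((371.5,241.1),(320.2,213.2)),((335.7,255.2),(348.7,228.8)),((320.8,219.9),(323,245.4)),((357.4,205.4),(294.7,229.6))]
B=[]
for a,b in P:
    X,e=tri(ray("top",a),ray("scene",b));B.append(X);print(X,np.round(e,4))
B=np.array(B);c=B.mean(0);print("hub",c,np.linalg.norm(B-c,axis=1),np.degrees(np.arctan2(*(B-c)[:,1::-1].T)) if 0 else [round(float(np.degrees(np.arctan2(v[1],v[0]))),1) for v in B-c])
print("hub pt",tri(ray("top",(346.8,230.2)),ray("scene",(321.2,229)))) 
FL=np.array([.5791,.0131]);FR=np.array([.6329,-.3878]);d=(FL-FR);d/=np.linalg.norm(d);th=np.degrees(np.arctan2(d[1],d[0]))-90;print("yaw",th)
R=lambda a:np.array([[np.cos(a),-np.sin(a)],[np.sin(a),np.cos(a)]])
t=np.radians(th);org=c[:2]-R(t)@[-.16,.13];print("org",org,"pivot",org+R(t)@[-.206,.154])
X,e=tri(ray("top",(362.3,299)),ray("scene",(370,221)));print("lever end",X,e)
print("end plane",plane("top",(362.3,299),.094))
# bottle cap & mill & bowl
print("cap",tri(ray("top",(261,223)),ray("scene",(367,232))))
for p in((430,262),(438,252)): print("mill",plane("top",p,.03),plane("top",p,.1))
E
```

```text
[ 0.5256 -0.106   0.1344] [0.0004 0.0004]
[ 0.4993 -0.0402  0.1328] [0.0002 0.0002]
[ 0.5656 -0.0133  0.1334] [0.0007 0.0007]
[ 0.5922 -0.0805  0.1324] [0.0005 0.0005]
hub [ 0.5457 -0.06    0.1333] [0.0502 0.0504 0.0508 0.0508] [-113.6, 156.9, 66.9, -23.8]
hub pt (array([ 0.5461, -0.061 ,  0.1326]), [np.float64(0.00018109464498312165), np.float64(0.00018109464498318575)])
yaw 7.6433172967735885
org [ 0.7216 -0.1676] pivot [ 0.4969 -0.0423]
lever end [ 0.4214 -0.0899  0.0963] [np.float64(0.0006399291602090679), np.float64(0.0006399291602091459)]
end plane [ 0.422  -0.0904  0.094 ]
cap (array([0.5413, 0.0858, 0.2222]), [np.float64(0.0010065096234161339), np.float64(0.0010065096234159628)])
mill [ 0.499  -0.2317  0.03  ] [ 0.4911 -0.2178  0.1   ]
mill [ 0.5194 -0.2486  0.03  ] [ 0.51   -0.2334  0.1   ]
```

Call:
apply_moves --targets '[{"travel": [-30, 30, -4], "roll": 0, "jaw": 87.6}, {"travel": [-34, 34, -4], "roll": 0, "jaw": 87.6}, {"travel": [-34, 34, -4], "roll": 0, "jaw": 87.6}, {"travel": [-34, 35, 0], "roll": 0, "jaw": 87.6}, {"travel": [-34, 35, 0], "roll": 0, "jaw": 87.6}, {"travel": [-34, 35, 0], "roll": 0, "jaw": 87.6}, {"travel": [-34, 35, 0], "roll": 0, "jaw": 87.6}, {"travel": [-34, 35, 0], "roll": 0, "jaw": 87.6}, {"travel": [-34, 35, 0], "roll": 0, "jaw": 87.6}, {"travel": [-34, 35, 0], "roll": 0, "jaw": 87.6}]'

```text
clock: 1.1
tool_pos: [0.4061, -0.2399, 0.2606]
orientation: [180.0, 0.0, -166.1]
force: [1.3, -0.8, 1.4]
opening: 0.0877
gripper_force: 0.0
```

Call:
apply_moves --targets '[{"travel": [-34, 35, 0], "roll": 0, "jaw": 87.6}, {"travel": [-34, 35, 0], "roll": 0, "jaw": 87.6}, {"travel": [-34, 35, 0], "roll": 0, "jaw": 87.6}, {"travel": [-34, 35, 0], "roll": 0, "jaw": 87.6}, {"travel": [-9, 8, 0], "roll": -7.7, "jaw": 87.6}, {"travel": [0, 0, 0], "roll": -7.7, "jaw": 87.6}, {"travel": [0, 0, 0], "roll": -7.7, "jaw": 87.6}, {"travel": [0, 0, 0], "roll": -7.7, "jaw": 87.6}, {"travel": [0, 0, 0], "roll": -7.7, "jaw": 87.6}, {"travel": [0, 0, 0], "roll": -7.7, "jaw": 87.6}]'

```text
clock: 2.1
tool_pos: [0.5108, -0.0634, 0.2602]
orientation: [180.0, -0.0, -119.6]
force: [0.4, -0.5, -0.3]
opening: 0.0874
gripper_force: 0.0
```

Call:
apply_moves --targets '[{"travel": [0, 0, 0], "roll": 0, "jaw": 87.6}, {"travel": [0, 0, 0], "roll": 0, "jaw": 87.6}]'

```text
clock: 2.3
tool_pos: [0.5109, -0.0635, 0.2604]
orientation: [180.0, -0.0, -120.2]
force: [1.2, -0.8, 0.5]
opening: 0.0873
gripper_force: 0.0
```

```bash
python3 - <<'E'
from h import *
np.set_printoptions(precision=4,suppress=True)
M=T();im=ctrl.snapshot("wrist");cv2.imwrite("pics/w1.png",im[:,:,::-1]);np.save("w1.npy",M);print(M,ctrl.get_obs()["clock"],ctrl.get_obs()["joint_pos"])
for k in("yellow","black"):print(k,[(int(a),c.round(1).tolist(),plane("wrist",c,.133,M)) for a,c,b in blobs(im,k,(0,0,640,480),60)[0]])
E
```

```text
[[-0.5027 -0.8645 -0.0005  0.5109]
 [-0.8645  0.5027  0.     -0.0635]
 [ 0.0002  0.0004 -1.      0.2604]
 [ 0.      0.      0.      1.    ]] 2.35 [ 14.7876   4.9014 -18.1746  -0.007  -66.9385 -44.9451]
yellow [(412, [270.5, 193.8], array([ 0.5265, -0.1058,  0.133 ]))]
black [(236, [634.6, 21.5], array([ 0.1492, -0.0927,  0.133 ])), (396, [195.6, 54.1], array([ 0.5209, -0.2243,  0.133 ])), (109, [171.9, 60.4], array([ 0.5386, -0.2314,  0.133 ])), (110, [625.4, 61.6], array([ 0.1888, -0.0631,  0.133 ])), (78, [129.7, 88.1], array([ 0.5783, -0.2346,  0.133 ])), (497, [270.6, 259.4], array([ 0.5529, -0.0637,  0.133 ])), (274, [346.8, 251.5], array([ 0.5003, -0.0404,  0.133 ])), (695, [215.5, 283.3], array([ 0.602 , -0.0687,  0.133 ])), (23316, [85.2, 352.8], array([ 0.772 , -0.0738,  0.133 ])), (8390, [552.8, 304.1], array([0.36  , 0.1019, 0.133 ])), (490, [423.8, 290.5], array([0.4629, 0.0193, 0.133 ])), (12615, [465.3, 376.1], array([0.463 , 0.1221, 0.133 ])), (449, [200.3, 343.3], array([ 0.6477, -0.03  ,  0.133 ])), (436, [438.4, 344.2], array([0.4721, 0.0732, 0.133 ])), (7408, [534.7, 442.4], array([0.4197, 0.2831, 0.133 ])), (176, [450.1, 454.2], array([0.5126, 0.2209, 0.133 ]))]
```

View pics/w1.png

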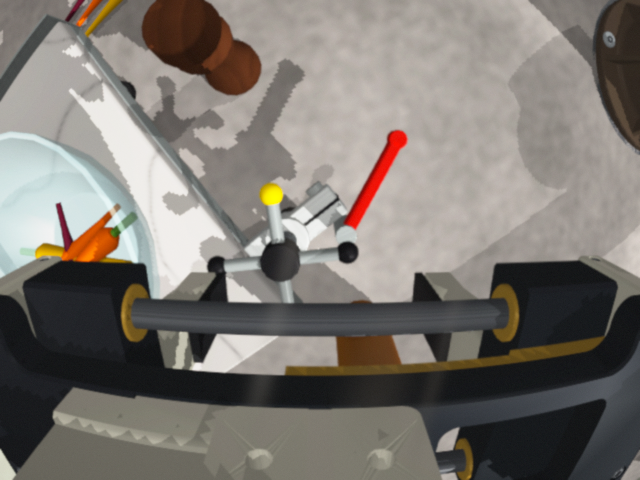

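The wrist view agrees with the triangulation within 1–2 mm: yellow ball (270,194), hub (281,258), ball (347,252), lever (347,228)–(398,138). I'll push a spoke with the bowl-side finger along clockwise arcs.

Call:
apply_moves --targets '[{"travel": [3.5, -3.5, 20], "roll": 0, "jaw": 87.6}, {"travel": [0, 0, 30], "roll": 0, "jaw": 87.6}, {"travel": [0, 0, 30], "roll": 0, "jaw": 87.6}, {"travel": [0, 0, 20], "roll": 0, "jaw": 87.6}, {"travel": [0, 0, 13], "roll": 0, "jaw": 87.6}, {"travel": [0, 0, 0], "roll": 0, "jaw": 87.6}]'

```text
clock: 2.95
tool_pos: [0.511, -0.0685, 0.1457]
orientation: [179.8, -0.1, -120.1]
force: [-0.2, 0.1, 0.4]
opening: 0.0877
gripper_force: 0.0
```

```bash
python3 - <<'E'
from h import *
b=np.radians(np.arange(-51,147.1,16.5));p=38*np.c_[np.cos(b),np.sin(b)]
print(np.diff(p,axis=0).round(1).tolist(),p[0]-p[-1])
im=ctrl.snapshot("scene");cv2.imwrite("pics/s2.png",cv2.resize(im[130:330,230:430,::-1],None,fx=3,fy=3))
E
```

```text
[[7.4, 8.0], [4.8, 9.8], [1.8, 10.7], [-1.3, 10.8], [-4.3, 10.0], [-7.0, 8.4], [-9.1, 6.1], [-10.4, 3.2], [-10.9, 0.1], [-10.5, -3.0], [-9.2, -5.8], [-7.2, -8.2]] [ 55.78365644 -50.22782987]
```

View pics/s2.png

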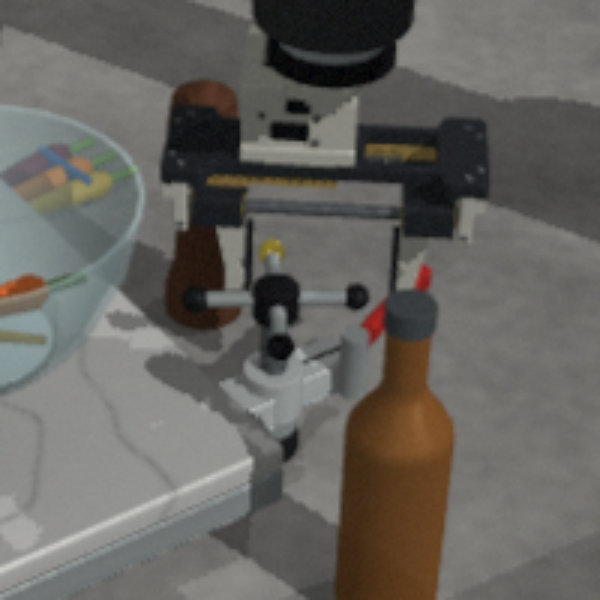

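The finger is lowered between the yellow spoke and the left black one, with the bowl and bottle clear. First stroke.

Call:
apply_moves --targets '[{"travel": [7.4, 8.0, 0], "roll": 0, "jaw": 87.6}, {"travel": [4.8, 9.8, 0], "roll": 0, "jaw": 87.6}, {"travel": [1.8, 10.7, 0], "roll": 0, "jaw": 87.6}, {"travel": [-1.3, 10.8, 0], "roll": 0, "jaw": 87.6}, {"travel": [-4.3, 10.0, 0], "roll": 0, "jaw": 87.6}, {"travel": [0, 0, 0], "roll": 0, "jaw": 87.6}]'

```text
clock: 3.6
tool_pos: [0.4641, -0.0501, 0.1478]
orientation: [180.0, 0.0, -119.9]
force: [-0.0, -0.8, 0.8]
opening: 0.0875
gripper_force: 0.2
```

```bash
python3 - <<'E'
from h import *
np.set_printoptions(precision=4,suppress=True)
print(T()[:3,3],ctrl.get_obs()["force"])
t=ctrl.snapshot("top");s=ctrl.snapshot("scene")
cv2.imwrite("pics/t3.png",np.hstack([cv2.resize(a[...,::-1],(400,400),interpolation=cv2.INTER_CUBIC) for a in (t[170:310,290:430],s[180:300,270:390])]))
E
```

```text
[ 0.4641 -0.0501  0.1478] [-0.0106 -0.8122  0.8052]
```

View pics/t3.png

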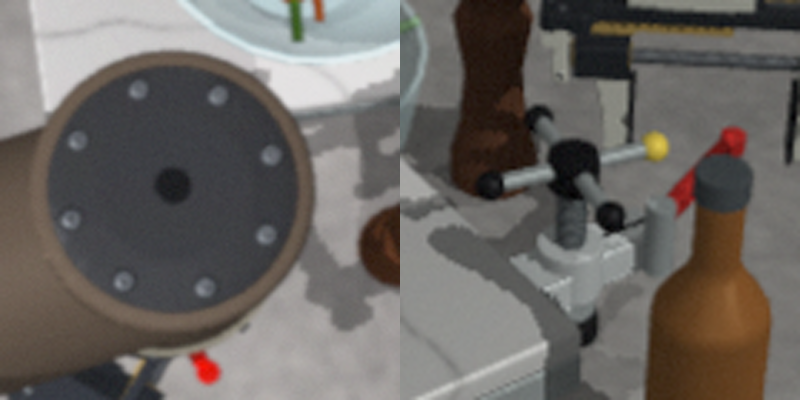

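The yellow spoke now points at about (656,145) in the right half, turned clockwise ahead of the finger. Continuing.

Call:
apply_moves --targets '[{"travel": [-7.0, 8.4, 0], "roll": 0, "jaw": 87.6}, {"travel": [-9.1, 6.1, 0], "roll": 0, "jaw": 87.6}, {"travel": [-10.4, 3.2, 0], "roll": 0, "jaw": 87.6}, {"travel": [-10.9, 0.1, 0], "roll": 0, "jaw": 87.6}, {"travel": [-10.5, -3.0, 0], "roll": 0, "jaw": 87.6}, {"travel": [-9.2, -5.8, 0], "roll": 0, "jaw": 87.6}, {"travel": [-7.2, -8.2, 0], "roll": 0, "jaw": 87.6}, {"travel": [0, 0, 0], "roll": 0, "jaw": 87.6}, {"travel": [0, 0, -15], "roll": 0, "jaw": 87.6}, {"travel": [0, 0, -15], "roll": 0, "jaw": 87.6}]'

```text
clock: 4.7
tool_pos: [0.4973, 0.0053, 0.1776]
orientation: [180.0, 0.0, -120.0]
force: [-0.6, 1.0, 0.0]
opening: 0.0875
gripper_force: 0.0
```

Call:
apply_moves --targets '[{"travel": [18, -17, 0], "roll": 0, "jaw": 87.6}, {"travel": [19, -17, 0], "roll": 0, "jaw": 87.6}, {"travel": [18.8, -16.2, 0], "roll": 0, "jaw": 87.6}, {"travel": [0, 0, 0], "roll": 0, "jaw": 87.6}]'

```text
clock: 5.1
tool_pos: [0.5134, -0.07, 0.1776]
orientation: [-180.0, 0.0, -120.1]
force: [-0.4, -0.6, -0.6]
opening: 0.0877
gripper_force: 0.0
```

```bash
cat > spk.py <<'E'
from h import *
np.set_printoptions(precision=4,suppress=True)
# yellow ball, and hub height, from scene + wrist
M=T();w=ctrl.snapshot("wrist");s=ctrl.snapshot("scene");print("tcp",M[:3,3],"F",ctrl.get_obs()["force"],"t",ctrl.get_obs()["clock"])
hub=np.array([.546,-.0605])
for n,im,box in(("wrist",w,(170,120,460,470)),("scene",s,(285,200,380,285))):
    for a,c,b in blobs(im,"yellow",box,8)[0]:
        X=plane(n,c,.128,M)
        if .03<np.linalg.norm(X[:2]-hub)<.07:print(n,int(a),c.round(1),X,"ang",np.degrees(np.arctan2(*(X[:2]-hub)[::-1])).round(1))
B=[c for a,c,b in blobs(s,"black",(285,200,380,290),5)[0]];print("scene black",[(int(a),c.round(1).tolist(),b[2:].tolist()) for a,c,b in blobs(s,"black",(285,200,380,290),5)[0]])
print("scene red",[c.round(1).tolist() for a,c,b in blobs(s,"red",(285,190,400,285),5)[0]])
cv2.imwrite("pics/_last.png",np.hstack([cv2.resize(a[...,::-1],(400,400),interpolation=cv2.INTER_CUBIC) for a in (w[120:400,150:430],s[180:300,270:390])]))
E
python3 spk.py
```

```text
tcp [ 0.5134 -0.07    0.1776] F [-0.2446  0.0671  0.577 ] t 5.2
scene 20 [326.5 245.2] [ 0.5568 -0.018   0.128 ] ang 75.8
scene black [(480, [293.7, 217.9], [18, 38]), (25, [311.4, 205.8], [2, 14]), (23, [360.7, 207.6], [3, 17]), (27, [318.3, 213.9], [8, 6]), (193, [321.1, 230.1], [16, 18]), (41, [348.3, 228.7], [6, 8]), (28, [360.6, 238.0], [5, 8]), (28, [326.3, 279.0], [5, 9])]
scene red [[369.4, 222.1], [354.8, 238.8]]
```

Call:
apply_moves --targets '[{"travel": [0, 0, 16], "roll": 0, "jaw": 87.6}, {"travel": [0, 0, 16], "roll": 0, "jaw": 87.6}, {"travel": [7.4, 8.0, 0], "roll": 0, "jaw": 87.6}, {"travel": [4.8, 9.8, 0], "roll": 0, "jaw": 87.6}, {"travel": [1.8, 10.7, 0], "roll": 0, "jaw": 87.6}, {"travel": [-1.3, 10.8, 0], "roll": 0, "jaw": 87.6}, {"travel": [-4.3, 10.0, 0], "roll": 0, "jaw": 87.6}, {"travel": [-7.0, 8.4, 0], "roll": 0, "jaw": 87.6}, {"travel": [-9.1, 6.1, 0], "roll": 0, "jaw": 87.6}, {"travel": [-10.4, 3.2, 0], "roll": 0, "jaw": 87.6}]'

```text
clock: 6.2
tool_pos: [0.463, -0.0181, 0.1457]
orientation: [180.0, -0.0, -119.9]
force: [-0.3, -1.3, 0.9]
opening: 0.0873
gripper_force: 0.8
```

Call:
apply_moves --targets '[{"travel": [-10.9, 0.1, 0], "roll": 0, "jaw": 87.6}, {"travel": [-10.5, -3.0, 0], "roll": 0, "jaw": 87.6}, {"travel": [-9.2, -5.8, 0], "roll": 0, "jaw": 87.6}, {"travel": [-7.2, -8.2, 0], "roll": 0, "jaw": 87.6}, {"travel": [0, 0, 0], "roll": 0, "jaw": 87.6}, {"travel": [0, 0, -15], "roll": 0, "jaw": 87.6}, {"travel": [0, 0, -15], "roll": 0, "jaw": 87.6}, {"travel": [18, -17, 0], "roll": 0, "jaw": 87.6}, {"travel": [19, -17, 0], "roll": 0, "jaw": 87.6}, {"travel": [18.8, -16.2, 0], "roll": 0, "jaw": 87.6}]'

```text
clock: 7.2
tool_pos: [0.5137, -0.0687, 0.176]
orientation: [-179.9, 0.1, -119.9]
force: [-0.2, 0.0, -1.0]
opening: 0.0878
gripper_force: 0.0
```

```bash
python3 spk.py
```

```text
tcp [ 0.5137 -0.0687  0.176 ] F [ 0.1371  0.4276 -0.1545] t 7.3
wrist 830 [255.  223.6] [ 0.5296 -0.107   0.128 ] ang -109.5
scene 24 [318.3 214.6] [ 0.527  -0.1119  0.128 ] ang -110.3
scene black [(484, [293.7, 218.4], [18, 38]), (22, [310.6, 206.3], [2, 14]), (24, [359.8, 207.5], [3, 17]), (190, [321.1, 231.2], [16, 18]), (43, [348.3, 229.8], [7, 8]), (27, [360.4, 237.9], [4, 8]), (59, [324.3, 247.3], [9, 8]), (28, [326.3, 280.1], [5, 9])]
scene red [[366.3, 223.4], [370.7, 223.1]]
```

Call:
apply_moves --targets '[{"travel": [0, 0, 16], "roll": 0, "jaw": 87.6}, {"travel": [0, 0, 16], "roll": 0, "jaw": 87.6}, {"travel": [7.4, 8.0, 0], "roll": 0, "jaw": 87.6}, {"travel": [4.8, 9.8, 0], "roll": 0, "jaw": 87.6}, {"travel": [1.8, 10.7, 0], "roll": 0, "jaw": 87.6}, {"travel": [-1.3, 10.8, 0], "roll": 0, "jaw": 87.6}, {"travel": [-4.3, 10.0, 0], "roll": 0, "jaw": 87.6}, {"travel": [-7.0, 8.4, 0], "roll": 0, "jaw": 87.6}, {"travel": [-9.1, 6.1, 0], "roll": 0, "jaw": 87.6}, {"travel": [-10.4, 3.2, 0], "roll": 0, "jaw": 87.6}]'

```text
clock: 8.3
tool_pos: [0.4631, -0.0181, 0.1436]
orientation: [180.0, -0.0, -119.9]
force: [-0.3, -1.1, -0.1]
opening: 0.0879
gripper_force: 0.8
```

Call:
apply_moves --targets '[{"travel": [-10.9, 0.1, 0], "roll": 0, "jaw": 87.6}, {"travel": [-10.5, -3.0, 0], "roll": 0, "jaw": 87.6}, {"travel": [-9.2, -5.8, 0], "roll": 0, "jaw": 87.6}, {"travel": [-7.2, -8.2, 0], "roll": 0, "jaw": 87.6}, {"travel": [0, 0, 0], "roll": 0, "jaw": 87.6}, {"travel": [0, 0, -15], "roll": 0, "jaw": 87.6}, {"travel": [0, 0, -15], "roll": 0, "jaw": 87.6}, {"travel": [18, -17, 0], "roll": 0, "jaw": 87.6}, {"travel": [19, -17, 0], "roll": 0, "jaw": 87.6}, {"travel": [18.8, -16.2, 0], "roll": 0, "jaw": 87.6}]'

```text
clock: 9.3
tool_pos: [0.5137, -0.0688, 0.174]
orientation: [-179.9, 0.1, -119.9]
force: [-0.1, 0.1, 0.6]
opening: 0.0873
gripper_force: 0.0
```

```bash
python3 spk.py
```

```text
tcp [ 0.5137 -0.0688  0.174 ] F [-0.5036 -0.4924  0.3828] t 9.4
scene 23 [326.4 247.7] [ 0.5603 -0.0115  0.128 ] ang 73.7
scene black [(491, [293.7, 218.9], [18, 39]), (24, [310.5, 207.0], [2, 15]), (24, [359.8, 207.8], [3, 18]), (26, [318.2, 216.0], [8, 6]), (192, [321.1, 232.3], [16, 19]), (42, [348.2, 231.0], [7, 7]), (27, [360.5, 237.9], [5, 8]), (29, [326.3, 281.4], [5, 9])]
scene red [[369.4, 222.6], [355.1, 237.5]]
```

Call:
apply_moves --targets '[{"travel": [0, 0, 16], "roll": 0, "jaw": 87.6}, {"travel": [0, 0, 16], "roll": 0, "jaw": 87.6}, {"travel": [7.4, 8.0, 0], "roll": 0, "jaw": 87.6}, {"travel": [4.8, 9.8, 0], "roll": 0, "jaw": 87.6}, {"travel": [1.8, 10.7, 0], "roll": 0, "jaw": 87.6}, {"travel": [-1.3, 10.8, 0], "roll": 0, "jaw": 87.6}, {"travel": [-4.3, 10.0, 0], "roll": 0, "jaw": 87.6}, {"travel": [-7.0, 8.4, 0], "roll": 0, "jaw": 87.6}, {"travel": [-9.1, 6.1, 0], "roll": 0, "jaw": 87.6}, {"travel": [-10.4, 3.2, 0], "roll": 0, "jaw": 87.6}]'

```text
clock: 10.4
tool_pos: [0.4632, -0.018, 0.1416]
orientation: [180.0, -0.0, -119.9]
force: [-0.0, -1.7, 0.4]
opening: 0.0878
gripper_force: 0.8
```

Call:
apply_moves --targets '[{"travel": [-10.9, 0.1, 0], "roll": 0, "jaw": 87.6}, {"travel": [-10.5, -3.0, 0], "roll": 0, "jaw": 87.6}, {"travel": [-9.2, -5.8, 0], "roll": 0, "jaw": 87.6}, {"travel": [-7.2, -8.2, 0], "roll": 0, "jaw": 87.6}, {"travel": [0, 0, 0], "roll": 0, "jaw": 87.6}, {"travel": [0, 0, -15], "roll": 0, "jaw": 87.6}, {"travel": [0, 0, -15], "roll": 0, "jaw": 87.6}, {"travel": [18, -17, 0], "roll": 0, "jaw": 87.6}, {"travel": [19, -17, 0], "roll": 0, "jaw": 87.6}, {"travel": [18.8, -16.2, 0], "roll": 0, "jaw": 87.6}]'

```text
clock: 11.4
tool_pos: [0.5139, -0.0688, 0.172]
orientation: [-179.9, 0.1, -119.9]
force: [0.2, -0.0, 0.1]
opening: 0.0877
gripper_force: 0.0
```

```bash
python3 spk.py; cp pics/_last.png pics/l4.png
```

```text
tcp [ 0.5139 -0.0688  0.172 ] F [ 0.764 -0.957 -0.552] t 11.5
wrist 814 [256.4 222.8] [ 0.5278 -0.1075  0.128 ] ang -111.2
scene 22 [318.6 216.5] [ 0.5294 -0.1058  0.128 ] ang -110.2
scene black [(493, [293.7, 219.1], [18, 40]), (26, [310.5, 207.5], [2, 16]), (24, [359.7, 208.4], [3, 19]), (188, [321.0, 233.3], [16, 19]), (41, [348.2, 232.0], [7, 7]), (26, [360.3, 238.0], [5, 9]), (58, [324.0, 249.6], [9, 8]), (28, [326.2, 282.2], [5, 9])]
scene red [[369.1, 222.6], [354.7, 237.4]]
```

View pics/l4.png

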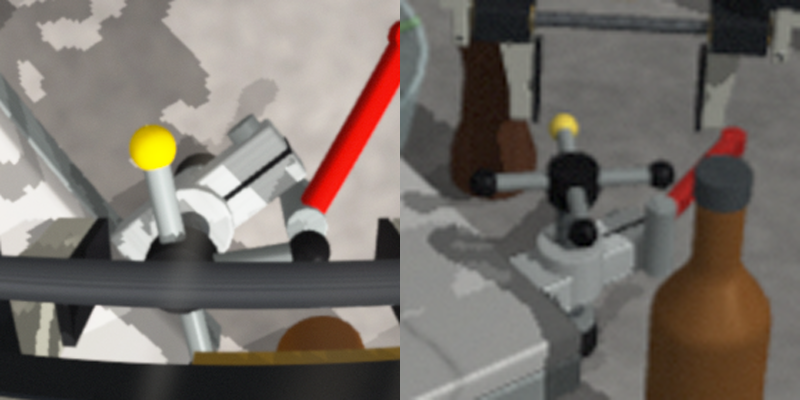

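The handle has turned about 717° (yellow back near its start), so hub height is about 123 mm and the gap about 0.3 mm. One more stroke of about 145° for roughly 1.8 mm of squash.

Call:
apply_moves --targets '[{"travel": [0, 0, 16], "roll": 0, "jaw": 87.6}, {"travel": [0, 0, 16], "roll": 0, "jaw": 87.6}, {"travel": [7.4, 8.0, 0], "roll": 0, "jaw": 87.6}, {"travel": [4.8, 9.8, 0], "roll": 0, "jaw": 87.6}, {"travel": [1.8, 10.7, 0], "roll": 0, "jaw": 87.6}, {"travel": [-1.3, 10.8, 0], "roll": 0, "jaw": 87.6}, {"travel": [-4.3, 10.0, 0], "roll": 0, "jaw": 87.6}, {"travel": [-7.0, 8.4, 0], "roll": 0, "jaw": 87.6}, {"travel": [-9.1, 6.1, 0], "roll": 0, "jaw": 87.6}, {"travel": [-10.4, 3.2, 0], "roll": 0, "jaw": 87.6}]'

```text
clock: 12.5
tool_pos: [0.4634, -0.018, 0.1397]
orientation: [180.0, -0.0, -119.9]
force: [0.4, -1.2, 1.1]
opening: 0.0877
gripper_force: 0.9
```

Call:
apply_moves --targets '[{"travel": [-10.9, 0.1, 0], "roll": 0, "jaw": 87.6}, {"travel": [-10.5, -3.0, 0], "roll": 0, "jaw": 87.6}, {"travel": [0, 0, 0], "roll": 0, "jaw": 87.6}, {"travel": [0, 0, -15], "roll": 0, "jaw": 87.6}, {"travel": [0, 0, -15], "roll": 0, "jaw": 87.6}, {"travel": [0, 0, 0], "roll": 0, "jaw": 87.6}]'

```text
clock: 13.1
tool_pos: [0.4786, -0.0014, 0.1711]
orientation: [-179.9, 0.1, -119.9]
force: [0.3, 0.2, 0.2]
opening: 0.0878
gripper_force: 0.0
```

```bash
python3 spk.py; python3 -c "
from plant import ctrl;print(ctrl.get_obs()['joint_pos'])"
```

```text
tcp [ 0.4786 -0.0014  0.1711] F [ 0.3673 -0.3233 -0.9448] t 13.2
wrist 45 [230.3 297.8] [ 0.5275 -0.0126  0.128 ] ang 111.1
scene 51 [337.6 247.5] [ 0.5417 -0.0036  0.128 ] ang 94.3
scene black [(683, [297.3, 224.2], [25, 48]), (172, [338.5, 206.4], [19, 32]), (201, [321.2, 235.0], [16, 19]), (29, [360.0, 237.8], [5, 8]), (14, [320.6, 248.3], [6, 4]), (8, [320.2, 252.1], [5, 3]), (28, [326.1, 282.4], [5, 9])]
scene red [[370.5, 220.3], [368.3, 223.6], [353.7, 237.4]]
[ 2.34670769e+01  5.85118585e+00 -3.00369458e+01 -2.32147064e-02
 -5.40734000e+01 -5.34176883e+01]
```

Call:
apply_moves --targets '[{"travel": [0, 0, -35], "roll": 0, "jaw": 60}, {"travel": [0, 0, -30], "roll": 0, "jaw": 40}, {"travel": [35, 15, 0], "roll": 0, "jaw": 0}, {"travel": [40, 16, 0], "roll": 0, "jaw": 0}, {"travel": [0, 0, 0], "roll": -7.5, "jaw": 0}, {"travel": [0, 0, 0], "roll": -7.5, "jaw": 0}, {"travel": [0, 0, 0], "roll": -7.5, "jaw": 0}, {"travel": [0, 0, 0], "roll": -7.5, "jaw": 0}, {"travel": [0, 0, 0], "roll": 0, "jaw": 0}, {"travel": [0, 0, 0], "roll": 0, "jaw": 0}]'

```text
clock: 14.2
tool_pos: [0.4126, -0.0514, 0.234]
orientation: [179.9, -0.0, -90.2]
force: [0.2, -0.0, 0.3]
opening: 0.0132
gripper_force: 0.0
```

```bash
python3 - <<'E'
from h import *
np.set_printoptions(precision=4,suppress=True)
M=T();print(M[:3,3],ctrl.get_obs()["orientation"],ctrl.get_obs()["opening"])
w=ctrl.snapshot("wrist");t=ctrl.snapshot("top");s=ctrl.snapshot("scene")
for n,im,box in(("top",t,(300,195,400,310)),("scene",s,(285,200,380,295)),("wrist",w,(0,0,640,330))):
    for k in("yellow","black","red"): print(n,k,[(int(a),c.round(1).tolist()) for a,c,b in blobs(im,k,box,8 if n!="wrist" else 40)[0]])
cv2.imwrite("pics/l5.png",np.hstack([cv2.resize(a[...,::-1],z,interpolation=cv2.INTER_CUBIC) for a,z in ((w,(440,330)),(t[180:310,290:430],(355,330)))]))
E
```

```text
[ 0.4126 -0.0514  0.234 ] [179.9478  -0.0074 -90.1781] 0.013177760392916703
top yellow [(12, [317.6, 233.3])]
top black [(19, [342.3, 204.8]), (180, [356.6, 281.4])]
top red []
scene yellow [(48, [337.9, 247.5])]
scene black [(172, [289.7, 217.2]), (41, [305.0, 221.0]), (38, [343.2, 225.2]), (236, [320.9, 236.9]), (29, [360.6, 238.1]), (61, [299.4, 242.9]), (30, [326.2, 282.6])]
scene red [(19, [369.4, 221.9]), (15, [354.6, 238.1])]
wrist yellow []
wrist black [(93, [119.6, 6.6]), (238, [125.5, 159.9]), (351, [202.3, 213.2]), (1191, [139.9, 226.9]), (142, [87.9, 237.0]), (6200, [202.9, 293.0]), (4622, [431.2, 286.7]), (206, [299.6, 290.4]), (237, [339.7, 290.3]), (784, [11.8, 315.0]), (763, [627.4, 315.1])]
wrist red [(1483, [268.9, 202.0])]
```

View pics/l5.png

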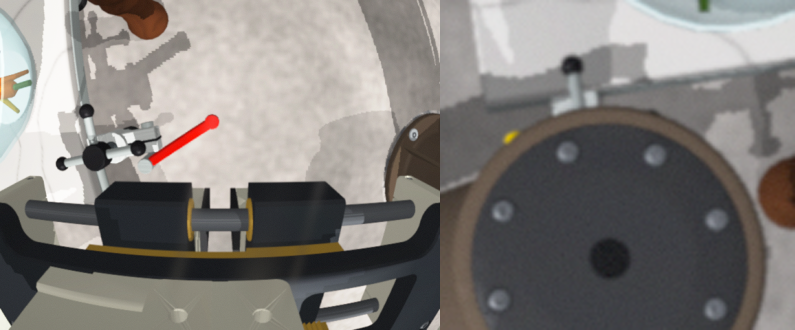

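The wrist view (left) shows the lever clear, with its end at about (308,176) full frame, the hub at (140,227) and three black balls visible. The top view is mostly blocked by the wrist.

```bash
python3 - <<'E'
from h import *
np.set_printoptions(precision=4,suppress=True)
M=T();B=[]
for w,s in(((125.5,159.9),(305,221)),((202.3,213.2),(343.2,225.2)),((87.9,237.),(299.4,242.9))):
    X,e=tri(ray("wrist",w,M),ray("scene",s));B.append(X);print(X,np.round(e,4))
print("top/scene",tri(ray("top",(342.3,204.8)),ray("scene",(299.4,242.9))))
B=np.array(B);h=(B[1]+B[2])/2;print("hub",h,[np.degrees(np.arctan2(v[1],v[0])).round(1) for v in B-h])
for z in(.118,.121,.124):
  v=[plane("scene",s,z)[:2]-[.546,-.0605] for s in((305,221),(343.2,225.2),(299.4,242.9),(337.9,247.5))];print(z,[np.linalg.norm(x).round(4) for x in v],[np.degrees(np.arctan2(x[1],x[0])).round(1) for x in v])
# same consistency test on first scene picture
for z in(.13,.133,.136):
  v=np.array([plane("scene",s,z)[:2] for s in((320.2,213.2),(348.7,228.8),(323,245.4),(294.7,229.6))]);print(z,v.mean(0))
for z in(.118,.121,.124):
  v=np.array([plane("scene",s,z)[:2] for s in((305,221),(343.2,225.2),(299.4,242.9),(337.9,247.5))]);print(z,v.mean(0))
w=cv2.imread("pics/l5.png")
import plant
print("lever end",plane("wrist",(308,175),.095,M))
E
```

```text
[ 0.5555 -0.1107  0.1214] [0.0006 0.0006]
[ 0.4953 -0.069   0.1213] [0.0006 0.0006]
[ 0.5964 -0.0517  0.1229] [0.0011 0.0011]
top/scene (array([ 0.5957, -0.0526,  0.1217]), [np.float64(0.0007648218850486822), np.float64(0.0007648218850485804)])
hub [ 0.5458 -0.0603  0.1221] [np.float64(-79.1), np.float64(-170.3), np.float64(9.7)]
0.118 [np.float64(0.0558), np.float64(0.0548), np.float64(0.0473), np.float64(0.0473)] [np.float64(-82.0), np.float64(-167.3), np.float64(4.9), np.float64(103.7)]
0.121 [np.float64(0.0523), np.float64(0.052), np.float64(0.0493), np.float64(0.0502)] [np.float64(-79.5), np.float64(-170.7), np.float64(8.9), np.float64(100.7)]
0.124 [np.float64(0.0489), np.float64(0.0494), np.float64(0.0516), np.float64(0.0533)] [np.float64(-76.5), np.float64(-174.4), np.float64(12.5), np.float64(98.0)]
0.13 [ 0.5437 -0.0641]
0.133 [ 0.5456 -0.0604]
0.136 [ 0.5475 -0.0567]
0.118 [ 0.5435 -0.0648]
0.121 [ 0.5454 -0.0612]
0.124 [ 0.5473 -0.0576]
lever end [ 0.4214 -0.0923  0.095 ]
```

Hub now 121–122 mm. The pad's image moved down about 4.2 px (about 10.4 mm) and then nearly stopped, against a 12.0 mm screw travel, so it touches with about 1.6 mm squash. Now the lever.

Call:
apply_moves --targets '[{"travel": [0, 0, 30], "roll": 0, "jaw": 0}, {"travel": [0, 0, 35], "roll": 0, "jaw": 0}, {"travel": [0, 0, 35], "roll": 0, "jaw": 0}, {"travel": [0, 0, 25], "roll": 0, "jaw": 0}, {"travel": [0, 0, 0], "roll": 0, "jaw": 0}]'

```text
clock: 14.85
tool_pos: [0.4105, -0.052, 0.1068]
orientation: [179.6, -0.1, -90.1]
force: [0.1, -0.5, -0.1]
opening: 0.0004
gripper_force: 0.0
```

```bash
python3 - <<'E'
from h import *
p=T()[:3,3];print(p,ctrl.get_obs()["opening"])
f=np.radians(np.r_[np.linspace(-147,-85.5,11)]);l=np.c_[np.cos(f),np.sin(f)];n=np.c_[-np.sin(f),np.cos(f)]
s=21*abs(n[:,0])+9.5*abs(n[:,1]);P=np.array([.497,-.042])*1000+75*l-(5.5+s)[:,None]*n
P=np.vstack([p[:2]*1000,P]);print(P.round(1).tolist());d=np.diff(P,axis=0);print([[round(-b,1),round(-a,1)] for a,b in d])
E
```

```text
[ 0.41047722 -0.05199896  0.10684958] 0.00039496344641353116
[[410.5, -52.0], [420.5, -62.0], [422.3, -69.1], [425.0, -76.2], [428.5, -83.3], [432.9, -90.1], [438.2, -96.6], [444.5, -102.6], [451.6, -108.0], [459.5, -112.6], [468.1, -116.2], [475.8, -118.9]]
[[np.float64(10.0), np.float64(-10.1)], [np.float64(7.1), np.float64(-1.8)], [np.float64(7.2), np.float64(-2.6)], [np.float64(7.1), np.float64(-3.5)], [np.float64(6.8), np.float64(-4.4)], [np.float64(6.5), np.float64(-5.3)], [np.float64(6.0), np.float64(-6.2)], [np.float64(5.4), np.float64(-7.1)], [np.float64(4.6), np.float64(-7.9)], [np.float64(3.6), np.float64(-8.6)], [np.float64(2.7), np.float64(-7.7)]]
```

Call:
apply_moves --targets '[{"travel": [10, -9, 0], "roll": 0, "jaw": 0}, {"travel": [7.1, -1.8, 0], "roll": 0, "jaw": 0}, {"travel": [7.2, -2.6, 0], "roll": 0, "jaw": 0}, {"travel": [7.1, -3.5, 0], "roll": 0, "jaw": 0}, {"travel": [6.8, -4.4, 0], "roll": 0, "jaw": 0}, {"travel": [6.5, -5.3, 0], "roll": 0, "jaw": 0}, {"travel": [6.0, -6.2, 0], "roll": 0, "jaw": 0}, {"travel": [5.4, -7.1, 0], "roll": 0, "jaw": 0}, {"travel": [4.6, -7.9, 0], "roll": 0, "jaw": 0}, {"travel": [0, 0, 0], "roll": 0, "jaw": 0}]'

```text
clock: 15.85
tool_pos: [0.4617, -0.1127, 0.1094]
orientation: [180.0, -0.0, -90.0]
force: [0.4, 0.6, -0.4]
opening: 0.0001
gripper_force: 0.0
```

Call:
apply_moves --targets '[{"travel": [3.6, -8.6, 0], "roll": 0, "jaw": 0}, {"travel": [2.7, -7.7, 0], "roll": 0, "jaw": 0}, {"travel": [0, 0, 0], "roll": 0, "jaw": 0}, {"travel": [0, 0, 0], "roll": 0, "jaw": 0}]'

```text
clock: 16.25
tool_pos: [0.4773, -0.1184, 0.1095]
orientation: [-180.0, -0.0, -89.9]
force: [0.5, -0.0, 0.4]
opening: 0.0005
gripper_force: 0.0
```

```bash
python3 - <<'E'
from h import *
np.set_printoptions(precision=4,suppress=True)
M=T();print(M[:3,3],ctrl.get_obs()["force"])
w=ctrl.snapshot("wrist");s=ctrl.snapshot("scene")
b,m=blobs(w,"red",(0,0,640,400),60);print([(int(a),c.round(1).tolist(),bb.tolist()) for a,c,bb in b])
ys,xs=np.nonzero(m);pts=np.c_[xs,ys].astype(np.float32);W=np.array([plane("wrist",q,.098,M)[:2] for q in pts[::5]])
vx,vy,*_=cv2.fitLine(W.astype(np.float32),cv2.DIST_L2,0,.001,.001).ravel();print("lever dir",np.degrees(np.arctan2(vy,vx)),W.min(0),W.max(0))
cv2.imwrite("pics/l6.png",np.hstack([cv2.resize(a[...,::-1],z,interpolation=cv2.INTER_CUBIC) for a,z in ((w,(440,330)),(s[170:300,250:390],(355,330)))]))
E
```

```text
[ 0.4773 -0.1184  0.1095] [ 0.4653 -0.0128  0.3705]
[(493, [264.5, 255.6], [249, 245, 30, 20])]
lever dir 12.436234 [ 0.4951 -0.143 ] [ 0.5067 -0.1345]
```

View pics/l6.png

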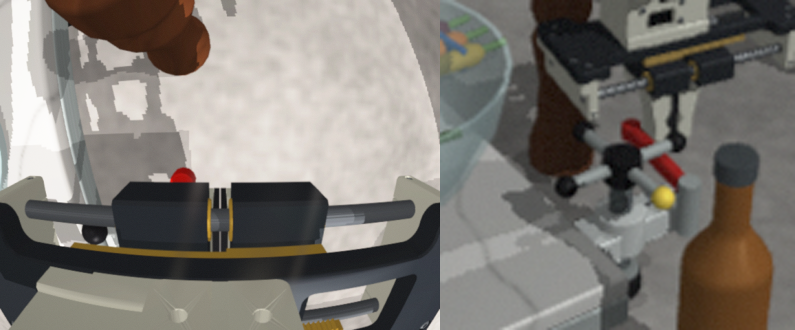

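The lever swung along the front rail; its end (264,256 in the wrist view) gives about 1.48 rad. A little more, then retreat.

Call:
apply_moves --targets '[{"travel": [0.5, -2.5, 0], "roll": 0, "jaw": 0}, {"travel": [0.5, -2.5, 0], "roll": 0, "jaw": 0}, {"travel": [0, 0, 0], "roll": 0, "jaw": 0}, {"travel": [0, 0, 0], "roll": 0, "jaw": 0}]'

```text
clock: 16.75
tool_pos: [0.4819, -0.1193, 0.1095]
orientation: [-180.0, 0.0, -89.9]
force: [-0.3, 0.7, -0.5]
opening: 0.0001
gripper_force: 0.4
```

Call:
apply_moves --targets '[{"travel": [0, 15, 0], "roll": 0, "jaw": 0}, {"travel": [0, 15, 0], "roll": 0, "jaw": 0}, {"travel": [0, 0, -40], "roll": 0, "jaw": 0}, {"travel": [0, 0, -45], "roll": 0, "jaw": 0}, {"travel": [0, 0, -45], "roll": 0, "jaw": 0}, {"travel": [40, 0, 0], "roll": 0, "jaw": 0}, {"travel": [45, 0, 0], "roll": 0, "jaw": 0}, {"travel": [45, 0, 0], "roll": 0, "jaw": 0}, {"travel": [45, 0, 0], "roll": 0, "jaw": 0}, {"travel": [0, 0, 0], "roll": 0, "jaw": 0}]'

```text
clock: 17.75
tool_pos: [0.4518, -0.2986, 0.2392]
orientation: [180.0, -0.1, -90.2]
force: [0.0, 0.2, -0.4]
opening: 0.0006
gripper_force: 0.0
```

```bash
python3 - <<'E'
from h import *
np.set_printoptions(precision=4,suppress=True)
print(T()[:3,3],ctrl.get_obs()["clock"])
t=ctrl.snapshot("top");s=ctrl.snapshot("scene")
for n,im,box in(("top",t,(300,195,420,310)),("scene",s,(285,200,380,295))):
    for k in("yellow","black","red"): print(n,k,[(int(a),c.round(1).tolist(),b.tolist()) for a,c,b in blobs(im,k,box,8)[0]])
b,m=blobs(t,"red",(300,195,420,310));ys,xs=np.nonzero(m)
W=np.array([plane("top",q,.098)[:2] for q in np.c_[xs+300,ys+195]])
vx,vy,*_=cv2.fitLine(W.astype(np.float32),cv2.DIST_L2,0,.001,.001).ravel();print("lever dir",np.degrees(np.arctan2(vy,vx)))
cv2.imwrite("pics/l7.png",cv2.resize(t[50:320,220:560,::-1],(755,600),interpolation=cv2.INTER_CUBIC))
E
```

```text
[ 0.4518 -0.2986  0.2392] 17.75
top yellow [(54, [319.1, 235.9], [315, 232, 8, 9])]
top black []
top red [(16, [344.5, 258.5], [343, 257, 4, 4])]
scene yellow [(46, [337.9, 247.5], [335, 244, 7, 8])]
scene black [(244, [290.5, 220.5], [285, 200, 12, 38]), (42, [305.1, 221.0], [302, 217, 8, 9]), (38, [343.2, 225.2], [340, 222, 7, 8]), (233, [320.9, 236.9], [314, 227, 15, 27]), (35, [360.9, 238.1], [359, 233, 5, 10]), (62, [299.4, 242.9], [296, 239, 9, 9]), (29, [326.2, 282.4], [324, 278, 5, 9])]
scene red [(24, [325.5, 221.5], [321, 218, 11, 9]), (8, [337.5, 233.0], [336, 232, 4, 3])]
lever dir -22.564001
```

View pics/l7.png

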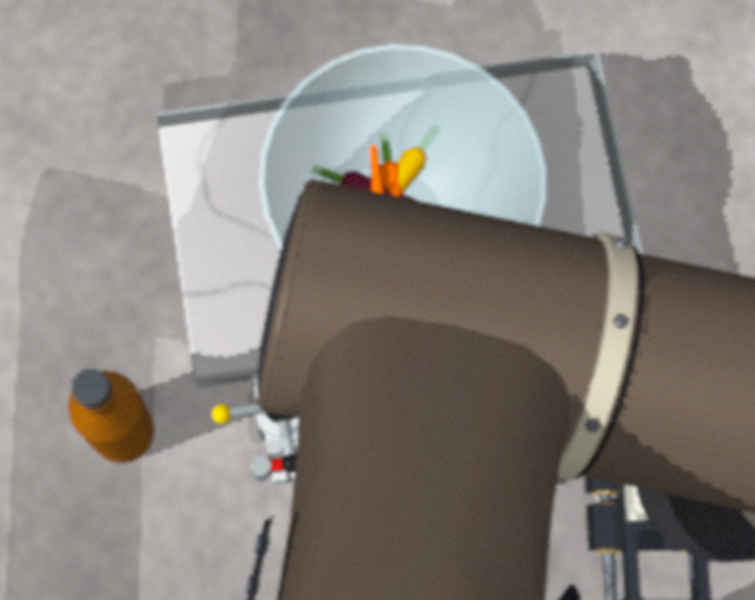

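Top view: yellow ball (221,413), lever root at (278,465), bowl, slab and bottle unmoved, arm clear above. I'll check the lever angle in the scene view and hand in.

```bash
python3 - <<'E'
from h import *
s=ctrl.snapshot("scene");b,m=blobs(s,"red",(315,212,345,240),6)
print([plane("scene",c,.097)[:2].round(4) for a,c,bb in b],plane("scene",(323.5,220),.095))
ys,xs=np.nonzero(m);W=np.array([plane("scene",q,.096)[:2] for q in np.c_[xs+315,ys+212]])
vx,vy,*_=cv2.fitLine(W.astype(np.float32),cv2.DIST_L2,0,.001,.001).ravel();a=np.degrees(np.arctan2(vy,vx));a=a if a<0 else a-180
v=np.radians(a+172.4);print("lever",v)
E
```

```text
[array([ 0.5048, -0.1227]), array([ 0.5001, -0.0707])] [ 0.50407056 -0.13305733  0.095     ]
lever 1.5301683
```

```bash
python3 -c "
from plant import ctrl;print(ctrl.close_job())"
```

```text
the job is handed in; nothing more can be done
None
```

I turned the foot down until its pad touches the counter (estimated squash about 1.6 mm), swung the lever to about 1.53 rad (locked), saw no shift of slab, bowl or bottle in the last view, let go of everything and handed the job in; the hand-in gave no verdict, and I did not re-measure the carrots or mill.

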